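Seat the drill-jig cover on its hidden pin and hold it down

TASK

Take the loose drill-jig cover by its handle, lay it right way up between the two guide walls of the jig, slide it along the channel until it drops over the locating pin hidden beneath it, then press it fully down against the jig's sprung pad. Finish while still gripping the cover's handle and holding the cover pressed fully home; do not let go. Leave the other things where they are.

Things in the scene. Friction and masses are not known exactly. Their poses are not given: they have to be found in the camera images.
- cover: Loose drill-jig cover, about 0.4 kg: aluminium plate 110 (its x) x 60 (its y) x 22 mm thick with a black bridge handle on top and two round steel drill bushes near its ends, 4 mm proud. In the middle of its underside, hidden from above, is the slot for the pin. Origin: centre of the underside; z up. It may go on either way round (half turn about z).
- cover_handle (a point): Middle of the cover's handle bar, 51 mm above the cover's underside: the bar is 80 mm long along the cover's x, 20 mm thick across its y and 22 mm high (40 to 62 mm above the underside), on two posts at x = +-29 mm.
- cover_slot (a point): Middle of the mouth of the blind slot in the cover's underside (at the cover's origin): 15 mm along the cover's x, 17 mm along its y, 16 mm deep; it fits over the pin.
- jig: Drill jig bolted to the platform: dark steel base plate 190 x 136 mm carrying an aluminium channel along the jig's x, open at both ends. Guide walls 150 mm long, inner faces at y = +-32 mm (2 mm play each side of the cover), straight to 42 mm above the origin, then lips flaring outward, up to 53 mm high at y = +-41 mm. Origin: centre of its underside, on the platform; z up.
- jig_channel (a point): Middle of the channel floor, 20 mm above the jig's origin; axes as the jig's. A fixed steel pin, 12 mm diameter, stands 14 mm up from the floor, its last 4 mm tapering to 6 mm diameter. It is at y = 0, but anywhere within x = +-15 mm. Height of the level cover's underside over this floor: 14 mm riding on the pin, 6 mm once dropped on, 0 pressed fully home.
- pad (a joint): Sprung pad of the jig: two steel strips, 120 x 12 mm, along the channel floor at y = +-20 mm, moving as one. Value in m: 0 = up (strips 6 mm above the floor), 0.006 = pressed level with the floor. The spring pushes up with about 5 N at 0 and 16 N at 0.006, and lifts the cover again when it is let go.
- platform: Fixed plywood work platform, 360 x 500 mm, on the bench; its flat top, 135 mm above the bench, carries everything of this job. Origin: centre of its underside, on the bench.
- bearing: Bystander: ball bearing, 52 mm across, 15 mm high, lying flat near the platform's back edge. Origin: centre of underside.
- gear: Bystander: small gear wheel, 60 mm across, 21 mm high, lying flat near the platform's front edge. Origin: centre of underside.
- spanner: Bystander: small combination spanner, 140 x 22 x 6 mm, lying flat near the platform's left edge. Origin: centre of underside.
- nut: Bystander: hexagon nut, 26 mm across, 13 mm high, at the platform's back right corner. Origin: centre of underside.

How it is judged:
On the way, in this order (a step that is already met when the one before it is completed fails the run):
1. the cover is lifted clear of the platform in the gripper (height (world z) of cover above 0.18 m and contact force between the fingers and cover above 2 N), for 0.2 s.
2. the cover, level in the channel, has dropped over the pin (underside less than 29 mm above the jig's origin) (x of cover in the frame of jig between -0.025 and 0.025 m and y of cover in the frame of jig between -0.005 and 0.005 m and angle between cover's own z axis and vertical below 0.08 rad and angle between the x axis of cover and the x axis of jig, either way round below 0.1 rad and z of cover in the frame of jig below 0.029 m), for 0.2 s.
At the end, for the whole second after the job is handed in: The cover is over the pin (within 25 mm of mid-jig along and 5 mm across the channel, 0.1 rad of its line, 0.08 rad of level), underside under 22.5 mm above the jig origin, pad pressed over 4.5 mm, at rest, and the fingers still hold it with over 2 N (x of cover in the frame of jig between -0.025 and 0.025 m and y of cover in the frame of jig between -0.005 and 0.005 m and angle between cover's own z axis and vertical below 0.08 rad and angle between the x axis of cover and the x axis of jig, either way round below 0.1 rad and z of cover in the frame of jig below 0.0225 m and value of joint pad above 0.0045 m and contact force between the fingers and cover above 2 N and linear speed of cover below 0.02 m/s); the arm keeps its last pose, push and grip.
It fails at once if the bearing is moved more than 25 mm (distance of bearing from where it was at the start of the episode above 0.025 m).
It fails at once if the gear is moved more than 25 mm (distance of gear from where it was at the start of the episode above 0.025 m).
It fails at once if the spanner is moved more than 25 mm (distance of spanner from where it was at the start of the episode above 0.025 m).
It fails at once if the nut is moved more than 25 mm (distance of nut from where it was at the start of the episode above 0.025 m).
It also fails if it takes over 64 s, if anything falls off the work surface, if the arm or the gripper's body presses on something with over 40 N, if the wrist force passes 120 N, or if a joint passes its speed limit or range.

ROBOT

A 7-joint arm with a two-finger parallel gripper is mounted at the origin on a cart in front of the work surface, level with it; the furniture and walls round the work are solid. World frame = base frame: x ahead of the robot, y to its left, z up, the work surface at z = 0. Lengths are in m, angles in rad, forces in N, time in s.
With the tool pointing down it reaches from about 0.425 to 0.825 m from the base axis. Payload 3.6 kg.
Tool frame: the origin (TCP) lies where the fingers leave the gripper's body, on its centre line; the fingertips stand 73 mm ahead of it and the grasp point (between the pads) lies 54 mm ahead of it; z points along the fingers, y is the line along which they close (so a half turn about z gives the same grasp; the last joint's range is limited). The gripper opens to 85 mm and grips with 20 to 120 N. Pads are 22 mm wide; open, the fingers measure 114 mm over their backs; the gripper's body (76 mm by 85 mm) begins 54 mm behind the grasp point. The pads swing forward as they close: fully open they stand 13 mm farther back than shut.
Start: joints at [1.224, 0.615, -0.013, 1.423, 0.008, 1.103, -0.04], TCP at [0.205, -0.617, 0.304] pointing down, gripper open.
Joint ranges: [-3.12, 3.12], [-0.3, 2.06], [-1.34, 1.32], [0.26, 2.42], [-1.36, 4.5], [0.01, 1.98], [-2.84, 2.84]. Speed limits (rad/s): [2.79, 2.79, 3.14, 3.14, 3.14, 3.14, 3.14].

INTERFACE

Orientations are given as a unit quaternion [x, y, z, w].
In Python, from station import arm, snapshot, camera_info, ticket gives the robot as it stands. Calls block until the motion is done:
- arm.movep(position, orientation): joint-space move of the TCP to a pose.
- arm.line_to(position, velocity=0.15, ori=None): straight line of the TCP; ori=None keeps the orientation; velocity is the mean speed in m/s.
- arm.move_j(angles): joint-space move.
- arm.move_gripper(opening, effort=None): opening from 0.0 (shut) to 1.0 (fully open); effort is the grip in N (None keeps the last); returns when the fingers have stopped.
- arm.pause(seconds).
- arm.ik(position, orientation): joint angles nearest the present ones, or None.
- snapshot(name): name is "scene" or "side" or "wrist"; returns the picture (384x512x3 uint8, blue, green, red); there is no depth.
- camera_info(name): a dict with "fx", "fy", "cx", "cy" (pixels), "R" (3x3) and "t" (3): a world point X has camera coordinates R X + t; the wrist camera has in their place "T_tool_cam" (4x4, takes a point from camera to tool coordinates, whose origin is the TCP and whose axes are the flange's). Camera axes: x right, y down, z forward; pixel columns grow to the right and rows downward; lengths in m; the calibration is good to about 2 mm. A picture is of the moment at which its call begins: read the wrist's pose just before it. camera_info takes no time and is no camera call.
A pose or a line that the arm cannot do raises arm.MotionError and nothing moves.
- ticket.finish_job(): hands the job in; it is judged then, once.
Readings, each from a call of its own:
- arm.read_time(): time.
- arm.read_joint_positions(): joint angles.
- arm.read_dq(): joint speeds.
- arm.read_effort(): joint torques, N m.
- arm.read_tool_pos(): TCP position.
- arm.read_eef_rot(): TCP orientation.
- arm.read_ft_force(): force on the tool from outside, world axes, zero at the start.
- arm.read_wrist_torque(): the same for the moment, N m.
- arm.read_opening(): opening from 0.0 (shut) to 1.0 (fully open).
- arm.read_finger_force(): force on a finger pad.
Only numpy, scipy, OpenCV 4.12 (cv2) and the standard library are available. Lean on these libraries where they do the work, as an engineer would, in place of code of your own. Each camera call takes 0.05 s, during which the arm holds its last target. There are 200 camera calls.

## Working session

There is one attempt and no reset: what is moved stays moved. The work goes in short steps, each a Python script; the robot and the scene stay as the last script left them, time stands still between calls to the robot, and variables do not carry over. Pictures are saved under pics/ and viewed, at most 10 in all, crops included, and the job is handed in when it is done.

```bash
mkdir -p pics; python3 - <<'E'
from station import arm, snapshot, camera_info
import cv2, numpy as np
for n in ("scene","side","wrist"):
    im=snapshot(n); cv2.imwrite(f"pics/{n}0.png",im)
    c=camera_info(n); print(n,{k:np.round(v,4).tolist() for k,v in c.items()})
print(arm.read_time(),arm.read_tool_pos(),arm.read_eef_rot())
E
```

```text
scene {'fx': 399.1872, 'fy': 399.1872, 'cx': 260.2627, 'cy': 193.1772, 'R': [[0.8075, -0.5898, 0.0073], [-0.3987, -0.5549, -0.7302], [0.4347, 0.5867, -0.6832]], 't': [-0.2907, 0.462, 0.655]}
side {'fx': 350.1705, 'fy': 350.1705, 'cx': 251.5707, 'cy': 187.9447, 'R': [[-0.9577, -0.2876, -0.0103], [-0.1201, 0.432, -0.8938], [0.2615, -0.8548, -0.4483]], 't': [0.6061, 0.0578, 1.04]}
wrist {'fx': 285.0961, 'fy': 285.0961, 'cx': 254.6946, 'cy': 187.7998, 'T_tool_cam': [[-0.0006, -0.9585, -0.2851, 0.0731], [1.0, -0.0006, -0.0002, 0.0003], [0.0001, -0.2851, 0.9585, -0.0695], [0.0, 0.0, 0.0, 1.0]]}
0.15 [ 0.20485103 -0.61640226  0.30301134] [ 9.87157712e-01  1.59745643e-01 -1.51212931e-04 -9.79110067e-04]
```

View pics/scene0.png

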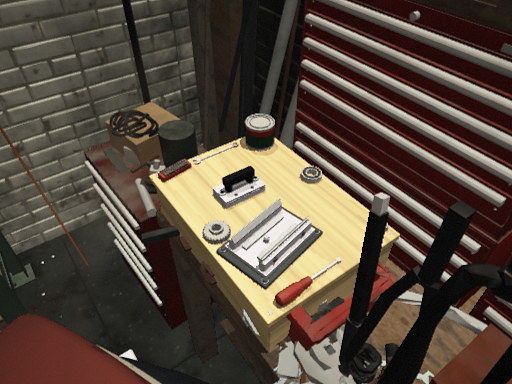

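View pics/side0.png

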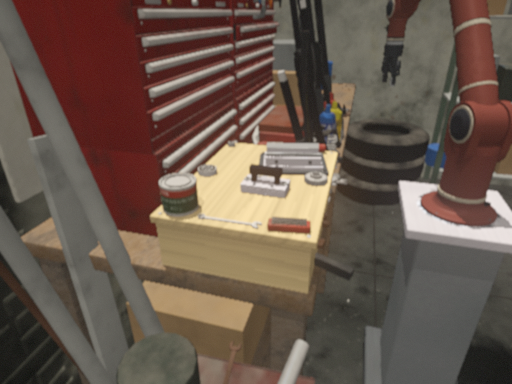

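The scene view shows the cover at about (239,187), with its black handle at (239,179). The jig is at about (270,242), with its pin at (266,240). A screwdriver, gear, bearing and spanner are also visible. The side view agrees with this. Next I'll cast rays for rough positions and take a wrist view above each one.

```bash
cat > h.py <<'E'
from station import arm, snapshot, camera_info, ticket
import cv2, numpy as np
from scipy.spatial.transform import Rotation as Rn
def campose(n):
    c=camera_info(n)
    if n=="wrist":
        T=np.array(c["T_tool_cam"]); Rt=Rn.from_quat(arm.read_eef_rot()).as_matrix(); p=np.array(arm.read_tool_pos())
        R=Rt@T[:3,:3]; o=Rt@T[:3,3]+p
    else:
        R=np.array(c["R"]).T; o=-R@np.array(c["t"])
    return c,R,o
def cast(cp,uv,z):
    c,R,o=cp
    uv=np.atleast_2d(uv).astype(float)
    d=np.c_[(uv[:,0]-c["cx"])/c["fx"],(uv[:,1]-c["cy"])/c["fy"],np.ones(len(uv))]@R.T
    return o+d*((z-o[2])/d[:,2])[:,None]
def down(yaw):  # tool x at world angle yaw, pointing down
    return (Rn.from_euler('z',yaw)*Rn.from_quat([1,0,0,0])).as_quat()
E
python3 - <<'E'
from h import *
cp=campose("scene")
print("handle",cast(cp,[[224,187],[256,172],[239,175]],.135+.06).round(3))
print("jig",cast(cp,[[266,240],[219,247],[264,283],[322,232],[275,203]],.155).round(3))
print("plat",cast(cp,[[150,178],[240,138],[398,236],[265,320],[338,262],[292,295]],.135).round(3))
print("can",cast(cp,[[260,120]],.2),cast(cp,[[260,145]],.135))
t=np.linspace(0,1,2)
for p in ([.55,0,.42],[.5,0,.45],[.6,0,.45],[.6,.1,.45],[.6,-.1,.45]):
  for y in (0,1.57,-1.57,3.14): 
    q=arm.ik(p,down(y)); print(p,y,None if q is None else np.round(q,2))
E
```

```text
handle [[0.458 0.272 0.195]
 [0.545 0.272 0.195]
 [0.507 0.286 0.195]]
jig [[0.463 0.122 0.155]
 [0.374 0.163 0.155]
 [0.397 0.041 0.155]
 [0.571 0.071 0.155]
 [0.544 0.198 0.155]]
plat [[ 0.359  0.465  0.135]
 [ 0.636  0.476  0.135]
 [ 0.71  -0.021  0.135]
 [ 0.36  -0.012  0.135]
 [ 0.557  0.004  0.135]
 [ 0.432 -0.001  0.135]]
can [[0.67616195 0.43648764 0.2       ]] [[0.66257038 0.41710761 0.135     ]]
[0.55, 0, 0.42] 0 [ 0.17  0.38 -0.31  1.52  0.12  1.26 -1.73]
[0.55, 0, 0.42] 1.57 [ 0.33  0.41 -0.56  1.51  0.22  1.28 -0.26]
[0.55, 0, 0.42] -1.57 [-0.7   0.56  1.14  1.54 -0.51  1.37 -2.66]
[0.55, 0, 0.42] 3.14 [ 0.51  0.48 -0.89  1.51  0.38  1.34  1.16]
[0.5, 0, 0.45] 0 [ 0.24  0.28 -0.39  1.58  0.11  1.3  -1.73]
[0.5, 0, 0.45] 1.57 [ 0.39  0.3  -0.6   1.58  0.18  1.31 -0.23]
[0.5, 0, 0.45] -1.57 [-0.79  0.42  1.14  1.61 -0.39  1.36 -2.74]
[0.5, 0, 0.45] 3.14 [ 0.64  0.39 -1.01  1.57  0.34  1.36  1.16]
[0.6, 0, 0.45] 0 [ 0.14  0.45 -0.3   1.31  0.13  1.39 -1.72]
[0.6, 0, 0.45] 1.57 [ 0.3   0.49 -0.59  1.31  0.27  1.42 -0.27]
[0.6, 0, 0.45] -1.57 [-0.61  0.63  1.14  1.34 -0.57  1.51 -2.67]
[0.6, 0, 0.45] 3.14 [ 0.43  0.54 -0.85  1.3   0.4   1.47  1.18]
[0.6, 0.1, 0.45] 0 [ 0.07  0.49 -0.47  1.29  0.22  1.42 -1.96]
[0.6, 0.1, 0.45] 1.57 [ 0.13  0.5  -0.59  1.28  0.27  1.43 -0.44]
[0.6, 0.1, 0.45] -1.57 [ 0.37  0.66 -1.15  1.28  0.59  1.56  2.45]
[0.6, 0.1, 0.45] 3.14 [ 0.27  0.57 -0.89  1.28  0.44  1.49  1.  ]
[0.6, -0.1, 0.45] 0 [ 0.22  0.46 -0.16  1.29  0.07  1.4  -1.5 ]
[0.6, -0.1, 0.45] 1.57 [ 0.44  0.5  -0.54  1.28  0.25  1.43 -0.09]
[0.6, -0.1, 0.45] -1.57 [-0.43  0.65  1.14  1.32 -0.58  1.53 -2.5 ]
[0.6, -0.1, 0.45] 3.14 [ 0.57  0.55 -0.81  1.28  0.39  1.47  1.37]
```

```bash
python3 - <<'E'
from h import *
cp=campose("scene"); c,R,o=cp; print("scene cam",o.round(2)); s=camera_info("side"); print("side cam",(-np.array(s["R"]).T@s["t"]).round(2))
def proj(k,X):
    v=np.array(k["R"])@X+k["t"]; return (round(k["fx"]*v[0]/v[2]+k["cx"]),round(k["fy"]*v[1]/v[2]+k["cy"]),round(v[2],2))
for uv in ([380,200],[462,208],[350,360]):
    d=R@np.array([(uv[0]-c["cx"])/c["fx"],(uv[1]-c["cy"])/c["fy"],1])
    for t in (.3,.5,.7,.9,1.1,1.4): print(uv,(o+t*d).round(2),proj(s,o+t*d))
print("tcp",proj(c,arm.read_tool_pos()),proj(s,arm.read_tool_pos()))
a=cv2.imread("pics/side0.png")[0:200,230:430]; b=cv2.imread("pics/wrist0.png")
cv2.imwrite("pics/mix.png",np.hstack([cv2.resize(a,(400,400),interpolation=cv2.INTER_CUBIC),cv2.resize(b,(400,400))]))
E
```

```text
scene cam [ 0.13 -0.3   0.79]
side cam [0.32 1.04 0.52]
[380, 200] [ 0.34 -0.18  0.58] (365, -10, np.float64(1.02))
[380, 200] [ 0.47 -0.1   0.44] (312, 43, np.float64(1.05))
[380, 200] [ 0.6  -0.02  0.3 ] (262, 93, np.float64(1.08))
[380, 200] [0.74 0.06 0.16] (214, 141, np.float64(1.11))
[380, 200] [0.87 0.14 0.02] (169, 186, np.float64(1.14))
[380, 200] [ 1.07  0.26 -0.18] (105, 249, np.float64(1.18))
[462, 208] [ 0.38 -0.22  0.57] (349, -7, np.float64(1.07))
[462, 208] [ 0.55 -0.17  0.43] (290, 43, np.float64(1.13))
[462, 208] [ 0.71 -0.11  0.29] (237, 89, np.float64(1.19))
[462, 208] [ 0.88 -0.06  0.15] (190, 130, np.float64(1.25))
[462, 208] [ 1.05 -0.    0.01] (147, 167, np.float64(1.31))
[462, 208] [ 1.29  0.08 -0.2 ] (89, 217, np.float64(1.4))
[350, 360] [ 0.27 -0.23  0.49] (383, 23, np.float64(1.09))
[350, 360] [ 0.36 -0.19  0.29] (346, 89, np.float64(1.16))
[350, 360] [ 0.45 -0.14  0.1 ] (313, 147, np.float64(1.24))
[350, 360] [ 0.54 -0.1  -0.1 ] (284, 199, np.float64(1.31))
[350, 360] [ 0.63 -0.05 -0.3 ] (257, 245, np.float64(1.39))
[350, 360] [ 0.76  0.01 -0.59] (223, 306, np.float64(1.5))
tcp (808, 1334, np.float64(0.18)) (389, 69, np.float64(1.48))
```

View pics/mix.png

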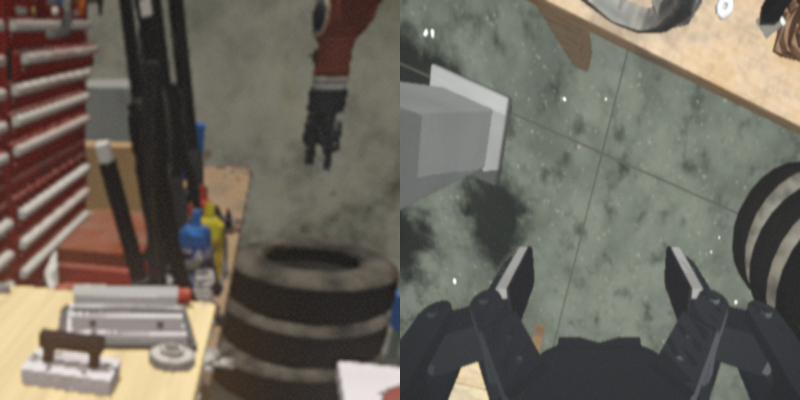

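The side crop shows the white-topped tube at side (282,74). Together with scene (380,200), that puts its top near (0.54,-0.06,0.37). Behind it is a cluster of tall black poles at side columns 290–330, which runs off the top of the image, at about y=-0.2 or beyond. The swing has to be done with the arm retracted, so I'll check which radii are feasible.

```bash
python3 - <<'E'
from h import *
u=np.array([.2049,-.6164]);u/=np.hypot(*u); az=np.arctan2(u[1],u[0])
for z in (.4,.5,.6,.7):
  for r in (.25,.3,.35,.4,.45):
    q=arm.ik([*(r*u),z],down(.32)); print(z,r,None if q is None else np.round(q,2))
# view poles: tool z horizontal-ish toward azimuth 50deg
for a in (40,55):
  for p in ([.2,-.5,.5],[.25,-.55,.55],[.1,-.5,.5]):
    zt=np.array([np.cos(np.radians(a))*.94,np.sin(np.radians(a))*.94,-.34]); 
    x=np.cross([0,0,1],zt); x/=np.linalg.norm(x)
    for k in range(4):
      R=np.c_[x,np.cross(zt,x),zt]@Rn.from_euler('z',k*90,degrees=True).as_matrix()
      q=arm.ik(p,Rn.from_matrix(R).as_quat()); print(a,p,k,None if q is None else np.round(q,2))
E
```

```text
0.4 0.25 [ 1.21 -0.15 -0.04  2.19 -0.01  1.11 -0.08]
0.4 0.3 [ 1.21 -0.06 -0.03  2.11 -0.    1.09 -0.07]
0.4 0.35 [ 1.21  0.04 -0.03  2.02  0.    1.09 -0.06]
0.4 0.4 [ 1.22  0.12 -0.02  1.92  0.    1.1  -0.06]
0.4 0.45 [ 1.22  0.21 -0.02  1.81  0.    1.12 -0.06]
0.5 0.25 [ 1.21 -0.22 -0.04  1.95 -0.01  1.41 -0.07]
0.5 0.3 [ 1.21 -0.12 -0.03  1.88 -0.    1.39 -0.07]
0.5 0.35 [ 1.21 -0.03 -0.02  1.79 -0.    1.38 -0.06]
0.5 0.4 [ 1.21  0.06 -0.02  1.7   0.    1.38 -0.06]
0.5 0.45 [ 1.22  0.15 -0.02  1.6   0.    1.39 -0.05]
0.6 0.25 [ 1.22 -0.22 -0.04  1.68 -0.01  1.68 -0.07]
0.6 0.3 [ 1.21 -0.13 -0.03  1.61 -0.    1.66 -0.07]
0.6 0.35 [ 1.21 -0.04 -0.02  1.53 -0.    1.65 -0.06]
0.6 0.4 [ 1.21  0.05 -0.02  1.44  0.    1.65 -0.06]
0.6 0.45 [ 1.21  0.14 -0.01  1.34  0.    1.66 -0.05]
0.7 0.25 [ 1.21 -0.18 -0.04  1.37 -0.01  1.94 -0.07]
0.7 0.3 [ 1.21 -0.09 -0.03  1.3  -0.    1.93 -0.07]
0.7 0.35 [ 1.21 -0.   -0.02  1.22 -0.    1.92 -0.06]
0.7 0.4 [ 1.21  0.09 -0.01  1.12  0.    1.93 -0.06]
0.7 0.45 [ 1.21  0.19 -0.01  1.    0.    1.95 -0.05]
40 [0.2, -0.5, 0.5] 0 [ 1.95  0.71 -0.9   1.37 -
[... 820 characters left out ...]
]
55 [0.2, -0.5, 0.5] 1 [ 1.69  0.69 -0.53  1.23 -0.71  1.98  0.48]
55 [0.2, -0.5, 0.5] 2 [ 1.72  0.7  -0.58  1.23 -0.69  1.96 -1.11]
55 [0.2, -0.5, 0.5] 3 [ 1.72  0.7  -0.58  1.23 -0.69  1.96 -2.69]
55 [0.25, -0.55, 0.55] 0 [ 1.71  0.87 -0.98  0.91 -0.54  1.96  1.65]
55 [0.25, -0.55, 0.55] 1 [ 1.71  0.86 -0.96  0.91 -0.55  1.96  0.08]
55 [0.25, -0.55, 0.55] 2 [ 1.71  0.86 -0.96  0.91 -0.55  1.96 -1.49]
55 [0.25, -0.55, 0.55] 3 None
55 [0.1, -0.5, 0.5] 0 [ 2.02  0.79 -0.98  1.24 -0.48  1.97  1.91]
55 [0.1, -0.5, 0.5] 1 [ 2.02  0.79 -0.96  1.24 -0.48  1.98  0.34]
55 [0.1, -0.5, 0.5] 2 [ 2.02  0.79 -0.96  1.24 -0.48  1.98 -1.23]
55 [0.1, -0.5, 0.5] 3 [ 2.02  0.79 -0.96  1.24 -0.48  1.98 -2.8 ]
```

```bash
python3 - <<'E'
from h import *
arm.move_j([1.21,-.22,-.04,1.95,-.01,1.41,-.07]); print(arm.read_time(),arm.read_tool_pos())
arm.move_j([-.38,-.22,-.04,1.95,-.01,1.41,-1.9]); print(arm.read_time(),arm.read_tool_pos(),arm.read_eef_rot())
print(arm.ik([.49,.2,.43],down(0.05)))
arm.movep([.49,.2,.43],down(0.05)); print(arm.read_time(),arm.read_tool_pos(),arm.read_ft_force())
cp=campose("wrist"); im=snapshot("wrist"); cv2.imwrite("pics/w1.png",im)
np.savez("w1.npz",R=cp[1],o=cp[2])
E
```

```text
1.7917 [ 0.08051889 -0.23537547  0.5001079 ]
3.4 [0.23346093 0.08426726 0.5001172 ] [ 9.99057650e-01  4.33974378e-02  2.41349911e-04 -6.45825300e-04]
[-0.38945608  0.32352686 -0.05594322  1.55839376  0.01867017  1.26019438
 -1.96900568]
4.5167 [0.4896276  0.19938125 0.43077693] [ 0.23490962 -0.02904745  1.10345972]
```

View pics/w1.png

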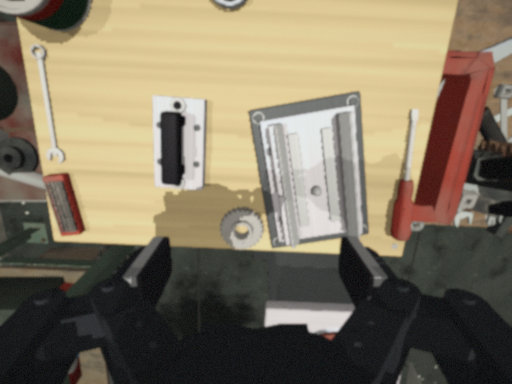

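The wrist view is clear. The cover plate spans about (153–207, 96–190) with the handle around (172,150). The jig's base plate corners are (250,112), (360,93), (368,228) and (272,246), and the pin is at (316,190). Next I'll hover over each for a centred view.

```bash
python3 - <<'E'
from h import *
d=np.load("w1.npz"); cp=(camera_info("wrist"),d["R"],d["o"])
c=cast(cp,[[153,96],[207,98],[204,190],[154,187]],.157); print(c.round(4)); cc=c.mean(0)
j=cast(cp,[[250,112],[360,93],[368,228],[272,246]],.145); print(j.round(4)); jc=j.mean(0)
ja=np.arctan2(*(j[1]-j[2]+j[0]-j[3])[[1,0]]); print(cc,jc,ja)
ims=[]
for n,p,a in (("j",jc,ja),("c",cc,0)):
    arm.movep([p[0],p[1],.40],down(a)); arm.pause(.3)
    cp=campose("wrist"); im=snapshot("wrist"); cv2.imwrite(f"pics/{n}2.png",im); np.savez(n+"2.npz",R=cp[1],o=cp[2]); ims.append(im[40:340,60:450])
cv2.imwrite("pics/mix2.png",cv2.resize(np.hstack(ims),None,fx=1,fy=1)); print(arm.read_time())
E
```

```text
[[0.5649 0.3198 0.157 ]
 [0.5657 0.258  0.157 ]
 [0.4549 0.2616 0.157 ]
 [0.4557 0.3243 0.157 ]]
[[0.5522 0.2081 0.145 ]
 [0.5803 0.0791 0.145 ]
 [0.408  0.0415 0.145 ]
 [0.3746 0.1698 0.145 ]]
[0.51030252 0.29094728 0.157     ] [0.4787678  0.12464392 0.145     ] 0.21350558252885546
6.4083
```

View pics/mix2.png

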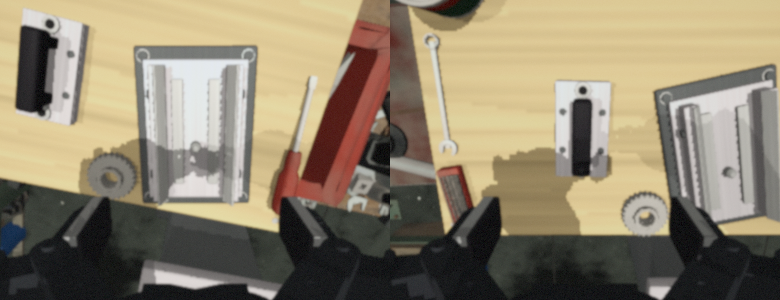

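The left panel shows the jig seen square-on, with its channel running vertically and the pin at about (196,145). The right panel shows the cover centred, with the handle along the image vertical. Next I'll extract the outlines by saturation.

```bash
python3 - <<'E'
from h import *
def ld(n):
    d=np.load(n+"2.npz"); return (camera_info("wrist"),d["R"],d["o"]),cv2.imread(f"pics/{n}2.png")
def comp(mask,seed):
    n,l,st,ce=cv2.connectedComponentsWithStats(mask); k=l[seed[1],seed[0]]
    cs,_=cv2.findContours((l==k).astype(np.uint8),0,1); return max(cs,key=cv2.contourArea)[:,0]
def rect(P):
    (c,s,a)=cv2.minAreaRect((P[:,:2]*1000).astype(np.float32)); 
    return np.array(c)/1000,np.round(s,1),a
for n,seed,z in (("j",(60+147,40+120),.146),("c",(60+190-15,40+90),.157)):
    cp,im=ld(n); S=cv2.cvtColor(im,cv2.COLOR_BGR2HSV)
    m=(S[...,1]<60).astype(np.uint8)*255
    m=cv2.morphologyEx(m,cv2.MORPH_CLOSE,np.ones((3,3))); m[250:]=0
    if n=="j": seed=(60+205,40+120)
    else: seed=(60+(558-390)+4,40+120)
    C=comp(m,seed); print(n,rect(cast(cp,C,z)),C.min(0),C.max(0))
    vis=im.copy(); cv2.drawContours(vis,[C.reshape(-1,1,2)],-1,(0,0,255),1)
    if n=="c":
        h=(S[...,2]<60).astype(np.uint8)*255; h[250:]=0
        H=comp(h,(60+583-390,40+130)); print("handle",rect(cast(cp,H,.197)),H.min(0),H.max(0)); cv2.drawContours(vis,[H.reshape(-1,1,2)],-1,(255,0,0),1)
    else:
        print("pin top",cast(cp,[[256,185]],.169)) 
    cv2.imwrite(f"pics/v{n}.png",vis)
a=cv2.imread("pics/vj.png")[70:260,180:330];b=cv2.imread("pics/vc.png")[70:260,180:330]
cv2.imwrite("pics/mix3.png",cv2.resize(np.hstack([a,b]),(780,494),interpolation=cv2.INTER_NEAREST))
E
```

```text
j (array([0.47536182, 0.12446323]), array([189.1, 132.6]), 12.3153657913208) [194  86] [316 245]
pin top [[0.46648621 0.12156435 0.169     ]]
c (array([0.51122101, 0.29279849]), array([ 61.4, 110.9]), 88.77297973632812) [224 120] [281 216]
handle (array([0.51196216, 0.2933324 ]), array([17.4, 76.7]), 89.09033966064453) [242 140] [260 215]
```

View pics/mix3.png

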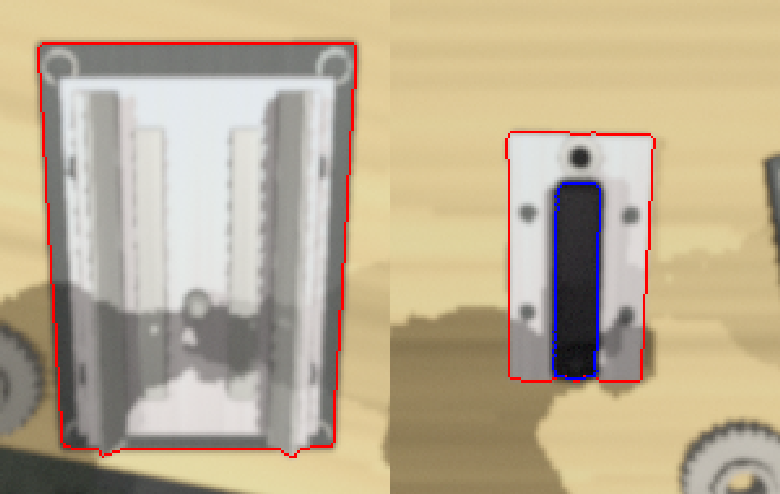

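The outlines fit well:
- **Cover:** centre (0.5117,0.2931), yaw about -0.019.
- **Jig:** centre (0.4754,0.1245), yaw 0.215.
- **Pin:** at about x=-9 mm in the jig frame.

Now I'll grasp and lift the cover.

```bash
python3 - <<'E'
from h import *
q=down(-.018); c=np.array([.5117,.2931])
arm.movep([*c,.33],q); arm.line_to([*c,.238],.1)
f0=np.array(arm.read_ft_force()); print("pre",arm.read_tool_pos(),f0)
arm.move_gripper(0.0,100); print("open",arm.read_opening(),arm.read_finger_force(),arm.read_ft_force())
arm.line_to([*c,.335],.08); arm.pause(.3)
print(arm.read_time(),arm.read_opening(),arm.read_finger_force(),arm.read_tool_pos(),np.array(arm.read_ft_force()),arm.read_wrist_torque())
cv2.imwrite("pics/s3.png",snapshot("scene")[100:300,130:390]); cv2.imwrite("pics/d3.png",snapshot("side")[100:250,160:360])
a=cv2.imread("pics/s3.png");b=cv2.imread("pics/d3.png")
cv2.imwrite("pics/mix4.png",np.hstack([cv2.resize(a,(390,300)),cv2.resize(b,(400,300))]))
E
```

```text
pre [0.51212496 0.29338438 0.23882955] [ 0.81602692  0.23353463 -0.34564171]
open 0.21851118575345613 98.61519813537598 [ 0.32933122 -0.37384974  2.09453141]
10.1417 0.22141039117019373 97.78117418289185 [0.51166329 0.2930752  0.33478007] [ 0.31380571 -0.14091535 -2.9832827 ] [ 0.01181101  0.0516037  -0.01125483]
```

View pics/mix4.png

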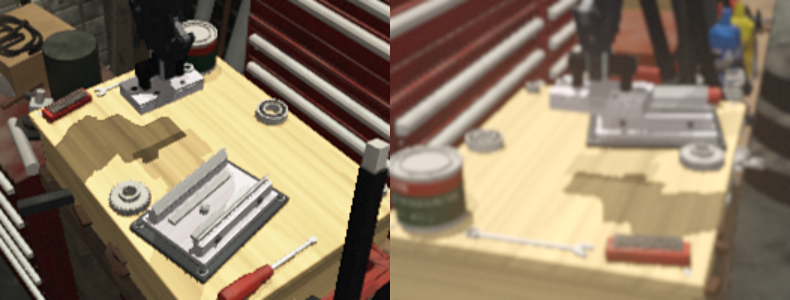

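The cover is held level, with about 98 N of grip. Now I'll move over the channel about 8 mm to the +x side of the estimated pin position and lower step by step while watching the force.

```bash
cat >> h.py <<'E'
JC=np.array([.4754,.1245]);JA=.215;Rj=np.array([[np.cos(JA),-np.sin(JA)],[np.sin(JA),np.cos(JA)]])
def J(x,y,z): return [*(JC+Rj@[x,y]),z]
def jstate():
    p=np.array(arm.read_tool_pos()); f=np.array(arm.read_ft_force()); 
    return np.r_[Rj.T@(p[:2]-JC)*1e3,(p[2]-.2588)*1e3, Rj.T@f[:2],f[2]]
E
python3 - <<'E'
from h import *
np.set_printoptions(suppress=True,precision=1)
arm.movep(J(-.001,-.0004,.335),down(JA)); print(arm.read_time())
arm.line_to(J(-.001,-.0004,.30),.08); arm.pause(.2); print(jstate(),arm.read_wrist_torque())
f0=jstate()
for z in np.arange(.296,.2685,-.002):
    arm.line_to(J(-.001,-.0004,z),.03); s=jstate(); print(round(z,4),s)
    if s[5]-f0[5]>8 or np.hypot(*(s[3:5]-f0[3:5]))>12: break
print(arm.read_time())
E
```

```text
10.9667
[-0.6 -0.3 41.8 -0.6  0.1 -2.4] [ 0. -0.  0.]
0.296 [-1.2 -0.5 37.   0.2 -0.6 -3.1]
0.294 [-1.1 -0.4 35.  -0.3  0.1 -3.4]
0.292 [-1.1 -0.4 33.1  0.3 -0.2 -3. ]
0.29 [-1.1 -0.4 31.  -0.4  0.1 -3.5]
0.288 [-1.1 -0.4 29.   0.7  0.1 -3.3]
0.286 [-1.1 -0.4 27.1 -0.1 -0.7 -4. ]
0.284 [-1.1 -0.4 25.   0.4 -0.1 -3.1]
0.282 [-1.1 -0.4 23.   0.2  1.2 -3.3]
0.28 [-1.1 -0.4 21.  -0.   0.2 -2.4]
0.278 [-1.1 -0.4 19.  -0.   0.1 -2.3]
0.276 [-1.1 -0.4 17.  -0.7  0.  -3.4]
0.274 [-1.1 -0.4 15.  -0.3 -0.5 -2.8]
0.272 [-0.7 -0.4 13.5  0.6  0.7 -1.3]
0.27 [-0.5 -0.3 13.  -1.8 -0.2  8.8]
15.2833
```

There are no wall forces, and it meets the pin top at about 13.3 mm, which is the expected riding height. Now I'll slide toward -x under light downward force.

```bash
python3 - <<'E'
from h import *
np.set_printoptions(suppress=True,precision=1)
z=.2705; ok=False
for x in np.arange(-.002,-.0205,-.001):
    arm.line_to(J(x,-.0004,z),.02); s=jstate(); print(round(x,4),s)
    if s[2]<12.4 or s[5]<-1.5:
        ok=True; break
    if abs(s[3])>25: break
print(ok,arm.read_time())
E
```

```text
-0.002 [-0.9 -0.4 13.2 -0.5 -0.6  6.8]
-0.003 [-1.2 -0.4 13.3  2.5 -0.5  5.1]
-0.004 [-1.5 -0.4 13.3  3.4  0.   5.3]
-0.005 [-2.1 -0.3 13.3  4.6 -0.3  5.7]
-0.006 [-3.1 -0.3 13.3  3.9 -0.3  6.7]
-0.007 [-4.1 -0.2 13.3  4.4 -0.3  5.3]
-0.008 [-5.3 -0.2 13.1  5.3  0.3  4.6]
-0.009 [-8.7 -0.3 11.8  0.4 -0.5 -2.6]
True 17.2833
```

It was released from the pin top at x of about -8.7 mm, as measured. Now I'll lower onto the pad and check that it goes past the drop height.

```bash
python3 - <<'E'
from h import *
np.set_printoptions(suppress=True,precision=1)
for z in np.arange(.2685,.2600,-.0015):
    arm.line_to(J(-.0093,-.0004,z),.02); s=jstate(); print(round(z,4),s)
    if s[5]>14 or np.hypot(*s[3:5])>15: break
arm.pause(.3); print(jstate(),arm.read_time())
E
```

```text
0.2685 [-11.8  -0.5   7.8  -0.1   0.2  -3.3]
0.267 [-10.1  -0.5   7.6   0.3   0.5  -3.5]
0.2655 [-10.1  -0.5   6.3  -0.9   1.1  -4.8]
0.264 [-10.1  -0.4   5.2  -4.1  -0.2  -0.1]
0.2625 [-10.1  -0.4   4.1  -5.7  -0.1   4.1]
0.261 [-10.2  -0.4   2.9  -5.8   0.1   5.8]
[-10.1  -0.4   2.9  -7.5  -0.1   5.6] 19.0833
```

It has dropped in, and the pad contacts at about 5.5 mm. I'll shift x by 1 mm to relieve the side load, then press home.

```bash
python3 - <<'E'
from h import *
np.set_printoptions(suppress=True,precision=1)
arm.line_to(J(-.0105,-.0004,.261),.02); print(jstate())
for z in np.arange(.260,.2479,-.001):
    arm.line_to(J(-.0105,-.0004,z),.02); s=jstate(); print(round(z,4),s)
    if s[5]>38 or np.hypot(*s[3:5])>20: break
arm.pause(.8); print(jstate(),arm.read_opening(),arm.read_finger_force(),arm.read_time(),np.round(arm.read_wrist_torque(),2))
s=snapshot("scene"); cv2.imwrite("pics/s5.png",np.hstack([cv2.resize(s[160:300,190:350],(400,350)),cv2.resize(snapshot("side")[130:230,220:350],(400,350))]))
E
```

```text
[-10.4  -0.5   2.9  -4.9  -0.1   6.9]
0.26 [-10.3  -0.5   2.2  -5.   -0.2   7.8]
0.259 [-10.4  -0.4   1.5  -5.8  -0.2   9.9]
0.258 [-10.3  -0.4   0.8  -6.3  -0.8  11.7]
0.257 [-10.4  -0.4   0.   -7.9  -0.2  13.1]
0.256 [-10.4  -0.4  -0.5  -8.1  -0.7  16.3]
0.255 [-10.4  -0.4  -0.5 -10.1  -1.8  23.7]
0.254 [-10.4  -0.4  -0.6 -11.8  -0.9  28.7]
0.253 [-10.4  -0.4  -0.6 -13.1  -0.8  35.7]
0.252 [-10.5  -0.4  -0.6 -16.3  -1.9  42.4]
[-10.4  -0.4  -0.6 -17.   -0.9  42.5] 0.21952811958123503 104.69553351402283 22.3833 [-1.   3.3  0. ]
```

View pics/s5.png

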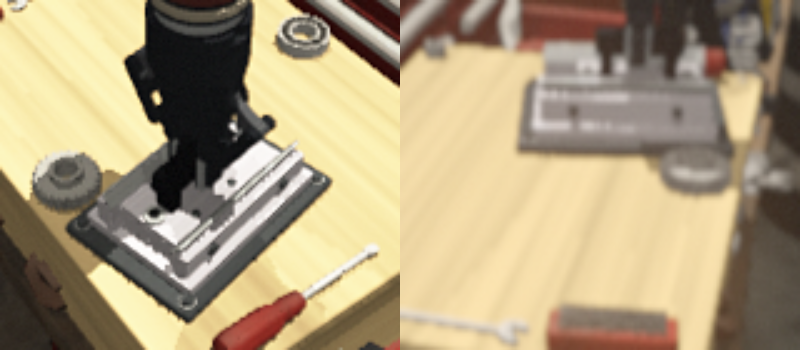

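The cover stopped dead at -0.6 mm while the force kept rising, so it's on the hard stop and level between the walls. I'll ease the force a little and hand in.

```bash
python3 - <<'E'
from h import *
np.set_printoptions(suppress=True,precision=1)
arm.line_to(J(-.0108,-.0004,.2535),.02); arm.pause(.5); s=jstate(); print(s,arm.read_finger_force(),arm.read_time())
if s[2]<0 and s[5]>20: print(ticket.finish_job())
E
```

```text
[-10.4  -0.4  -0.6 -12.6  -0.7  32.2] 102.69098997116089 23.2333
the job is handed in; nothing more can be done
None
```

I handed the job in at about 23 s of the 64 s allowed: the cover dropped over the pin and was on the hard stop, held down with about 32 N, handle still gripped at about 100 N. The pass/fail verdict wasn't shown.

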